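# Unhook the matching connecting rod and set it on the checking jig

## Robot

A 7-joint arm with a two-finger parallel gripper is mounted at the origin on a cart in front of the work surface, level with it; the furniture and walls round the work are solid. World frame = base frame: x ahead of the robot, y to its left, z up, the work surface at z = 0. Lengths are in m, angles in rad, forces in N, time in s.
With the tool pointing down it reaches from about 0.425 to 0.875 m from the base axis. Payload 4.7 kg.
Tool frame: the origin (TCP) lies midway between the tips of the shut fingers; the grasp point (between the pads) lies 19 mm behind it; z points along the fingers, y is the line along which they close (so a half turn about z gives the same grasp; the last joint's range is limited). The gripper opens to 85 mm and grips with 20 to 120 N. Pads are 22 mm wide; open, the fingers measure 114 mm over their backs; the gripper's body (76 mm by 85 mm) begins 54 mm behind the grasp point. The pads swing forward as they close: fully open they stand 13 mm farther back than shut.
Start: joints at [-1.159, 0.321, -0.07, 1.45, 0.023, 1.371, -0.057], TCP at [0.252, 0.599, 0.231] pointing down, gripper open.
Joint ranges: [-2.86, 2.86], [-0.3, 2.09], [-1.38, 1.24], [0.06, 2.45], [-1.56, 4.7], [0.09, 2.05], [-2.69, 2.69]. Speed limits (rad/s): [2.57, 2.57, 3.14, 3.14, 3.14, 3.14, 3.14].

## Interface

Orientations are given as a 3x3 rotation matrix whose columns are the frame's x, y, z axes.
In Python, from rig import r gives the robot as it stands.
- The arm moves only by the tool apply_moves, never from a script. Its argument "increments" is text: rows parted by semicolons, each of 5 numbers parted by spaces: the shift along the tool's x, y, z in m, then the turn about the tool's z in degrees, then the opening, from 0 (shut) to 1 (fully open). In form: dx dy dz yaw grip; .... A call has 1 to 8 rows; each row is the pose to reach, as a shift and turn from the pose commanded when the call began, along the tool's axes at that moment; what a row does not reach only later rows make up. A row lasts 1/10 s, in which the tool goes at most 50 mm and 8.59 degrees, less where a joint would pass 70% of its speed; a pose out of reach is approached as far as the arm can. A call with a gripper value outside its range is refused whole. The fingers move at their own pace and stop on an object; "force" is the grip in N (left out, the last holds). Time passes only in rows, so rows that repeat a pose let the fingers close. It gives the time, the measured TCP pose, the force, the opening and the grip force at its end, in the units of the state.
- r.get_obs(): the state, without advancing time (a new reading comes with each control period).
- r.get_image(name): name is "scene" or "top"; returns (picture, depth): 480x640x3 uint8, blue, green, red; 480x640 float32, m along the optical axis (not along the pixel's ray), 0 where there is no reading.
- r.camera_info(name): a dict with "intrinsics" (3x3 intrinsics, pixels), "origin" and "rotation" of the camera in the world. Camera axes: x right, y up, looking along -z (the intrinsics and any distortion apply to the point x, -y, -z); pixel columns grow to the right and rows downward; lengths in m; the calibration is good to about 2 mm. A picture is of the moment at which its call begins. camera_info takes no time and is no camera call.
- r.job_done(): hands the job in; it is judged then, once.
The state is a dict: "time_s": time; "qpos": joint angles; "joint_vel": joint speeds; "joint_torque": joint torques, N m; "eef_pos": TCP position; "tcp_rot": TCP orientation; "ft_force": force on the tool from outside, world axes, zero at the start; "moment": the same for the moment, N m; "gripper_width": opening from 0.0 (shut) to 1.0 (fully open); "grip_force": force on a finger pad.
Only numpy, scipy, OpenCV 4.12 (cv2) and the standard library are available. Lean on these libraries where they do the work, as an engineer would, in place of code of your own. Each camera call takes 0.05 s, during which the arm holds its last target. There are 200 camera calls.

## Task

The checking jig's brass pin is set for one of the two connecting rods that hang on the sloped blue rack. Lift the rod that fits off its hook, set it down on the jig with its big eye over the mandrel and its small eye over the brass pin, fully down and flat, then swing the red keeper arm across the rod until it is against its stop. Leave the other rod hanging and everything round about where it stands.

Things in the scene. Friction and masses are not known exactly. Their poses are not given: they have to be found in the camera images.
- rack: Fixed blue sheet-steel stand, on dark legs, 200 (x) x 250 (y) mm, 255 mm high. Its face slopes 35 degrees from horizontal, rising along the rack's +x; an 18 mm lip at its low edge. Origin: centre of the footprint, on the table; z up. Two hooks of 8 mm round bar stand square off the upper face, 58 mm either side of the middle.
- hook_l (a point): On the axis of the bar of the hook at the rack's +y side, 8 mm off the face. Each hook runs 28 mm square out from the face, then turns up the slope: its tip ends 14 mm up-slope of the bar's axis and 34 mm off the face.
- hook_r (a point): The same point of the hook at the rack's -y side.
- long_rod: Loose steel connecting rod, 124 mm between eye centres, about 0.28 kg. Origin: centre of the big eye, in the middle of its thickness (flat sides at z = -8 and +8 mm); x points from small eye to big eye, z square to the flat sides. Big eye: 52 mm outside, 60 mm over its two cap bolts (at the y sides, within 17 mm of the centre in x), hole 36 mm.
- long_rod_small (a point): Centre of the long rod's small eye, in the middle of its thickness: 29 mm outside, hole 19 mm, 16 mm thick like the big eye.
- long_rod_grip (a point): Middle of the long rod's straight shank, 55 mm from the big eye's centre: a good place to grasp. The shank is 16 mm wide (y), 12 mm thick (z from -6 to +6 mm) and free from 27 mm off the big eye's centre to 15 mm off the small eye's. The same for the short rod.
- short_rod: The same kind of rod, 100 mm between eye centres; frame, eyes, shank as long_rod. Both rods hang at the start, which on which hook varies: flat against the sloping face (z square off it), big eye on the hook, small eye down-slope, the bar in the up-slope end of the hole. To unhook: lift up the slope 12 to 26 mm, then draw square off the face by over 36 mm.
- short_rod_small (a point): Centre of the short rod's small eye, in the middle of its thickness; sizes as the long rod's.
- jig: Fixed checking jig: grey base plate 214 (x) x 146 (y from -56 to +90) x 14 mm. Origin: on the table, on the rod's line; z up. The rod lies along the jig's x with its big eye at +x, either flat side down, its underside 30 mm above the table on the shoulders of mandrel and pin.
- mandrel (a point): Centre of the mandrel's shoulder (48 mm across), 55 mm along the jig's +x, 30 mm above the table: where the centre of the big eye's underside has to be. The mandrel (33 mm diameter) rises 14.5 mm from here, its top 4.5 mm tapering to 26 mm. Axes as the jig's.
- pin: Brass pin fixed in the jig, 100 or 124 mm from the mandrel towards the jig's -x: it shows which rod fits. Origin: its foot, 16 mm above the table. A 25 mm shoulder up to 30 mm above the table, then a 15 mm pin 13.5 mm high, its top 4.5 mm tapering to 10 mm.
- plug: Dark flat screw plug, 17 mm across, 3 mm high, in the pin hole that is not in use (the other of the two places).
- keeper (a joint): Angle of the red keeper arm about its upright pivot at x = 0, y = +68 mm of the jig. 0: against its stop, pointing along the jig's -y across the shank; 1.57: along the jig's +x, clear; 1.9: end. Starts open at 1.25 to 1.75; turns with slight friction (under 1 N at the knob), stays where left. Arm 18 mm wide, 49.5 to 56.5 mm above the table: 3.5 mm above a rod that is fully down.
- keeper_knob (a point): Middle of the round black knob on the keeper arm, 94 mm from the pivot: 17 mm in diameter, from 56.5 to 76.5 mm above the table.
- piston: Loose piston standing on the table beyond the jig, 64 x 72 x 50 mm, origin under its middle. A bystander.
- starter_motor: Loose starter motor lying on the table near the robot, 66 x 133 x 69 mm, origin under its middle. A bystander.
- bearing: Loose ball bearing lying flat near the piston, 40 mm across, 11 mm high, origin under its middle. A bystander.

How it is judged:
On the way, in this order (a step that is already met when the one before it is completed fails the run):
1. the rod that fits the pin's setting is clear of its hook (((x of pin in the frame of jig below -0.057 m and distance of long_rod from where it was at the start of the episode above 0.035 m and distance between long_rod and hook_l above 0.045 m and distance between long_rod and hook_r above 0.045 m) or (not (x of pin in the frame of jig below -0.057 m) and distance of short_rod from where it was at the start of the episode above 0.035 m and distance between short_rod and hook_l above 0.045 m and distance between short_rod and hook_r above 0.045 m))), for 0.1 s.
2. it is fully down over mandrel and pin, the keeper still open (((x of pin in the frame of jig below -0.057 m and horizontal distance between long_rod and mandrel below 0.0035 m and horizontal distance between long_rod_small and pin below 0.005 m and z of long_rod in the frame of jig between 0.034 and 0.0405 m and z of long_rod_small in the frame of jig below 0.0405 m and angle between the z axis of long_rod and the z axis of jig, either way round below 0.035 rad and value of joint keeper above 0.3 rad) or (not (x of pin in the frame of jig below -0.057 m) and horizontal distance between short_rod and mandrel below 0.0035 m and horizontal distance between short_rod_small and pin below 0.005 m and z of short_rod in the frame of jig between 0.034 and 0.0405 m and z of short_rod_small in the frame of jig below 0.0405 m and angle between the z axis of short_rod and the z axis of jig, either way round below 0.035 rad and value of joint keeper above 0.3 rad))), for 0.2 s.
At the end, for the whole second after the job is handed in: The rod that fits lies at rest on the jig: big eye within 3.5 mm of the mandrel's centre, small eye within 5 mm of the pin's, both less than 2.5 mm above their shoulders, level within 2 degrees; keeper arm within 0.06 rad of its stop; the other rod within 20 mm of where it hung (((x of pin in the frame of jig below -0.057 m and horizontal distance between long_rod and mandrel below 0.0035 m and horizontal distance between long_rod_small and pin below 0.005 m and z of long_rod in the frame of jig between 0.034 and 0.0405 m and z of long_rod_small in the frame of jig below 0.0405 m and angle between the z axis of long_rod and the z axis of jig, either way round below 0.035 rad and linear speed of long_rod below 0.01 m/s and value of joint keeper below 0.06 rad and distance of short_rod from where it was at the start of the episode below 0.02 m) or (not (x of pin in the frame of jig below -0.057 m) and horizontal distance between short_rod and mandrel below 0.0035 m and horizontal distance between short_rod_small and pin below 0.005 m and z of short_rod in the frame of jig between 0.034 and 0.0405 m and z of short_rod_small in the frame of jig below 0.0405 m and angle between the z axis of short_rod and the z axis of jig, either way round below 0.035 rad and linear speed of short_rod below 0.01 m/s and value of joint keeper below 0.06 rad and distance of long_rod from where it was at the start of the episode below 0.02 m))); the robot touches nothing.
It fails at once if the rod that does not fit is moved by more than 30 mm ((x of pin in the frame of jig below -0.057 m and distance of short_rod from where it was at the start of the episode above 0.03 m) or (not (x of pin in the frame of jig below -0.057 m) and distance of long_rod from where it was at the start of the episode above 0.03 m)).
It fails at once if piston, starter motor or bearing is moved by more than 30 mm (distance of any of piston, starter_motor, bearing from where it was at the start of the episode above 0.03 m).
It fails at once if the piston is tipped by more than 20 degrees (angle between piston's own z axis and vertical above 0.35 rad).
It also fails if it takes over 58 s, if anything falls off the work surface, if the arm or the gripper's body presses on something with over 40 N, if the wrist force passes 120 N, or if a joint passes its speed limit or range.

## Working session

There is one attempt and no reset: what is moved stays moved. The work goes in short steps, Python scripts to look and compute and a tool call to move; the robot and the scene stay as the last step left them, time stands still between calls to the robot, and variables do not carry over. Pictures are saved under pics/ and viewed, at most 10 in all, crops included, and the job is handed in when it is done.

Besides the shell and the picture viewer there is one more tool, called after ">>>" as a command line: name --argument value ..., lists and objects as JSON in quotes. apply_moves: Moves the arm, as the interface text tells. Its arguments: {"type":"object","properties":{"increments":{"type":"string"},"force":{"type":"number"}},"required":["increments"]}

```bash
mkdir -p pics; ls
cat > h.py <<'E'
import numpy as np, cv2
from rig import r
def grab(n):
    im,d=r.get_image(n); c=r.camera_info(n); return im,d,c
def cloud(d,c):
    K=np.array(c["intrinsics"]);v,u=np.mgrid[0:480,0:640]
    p=np.stack([(u-K[0,2])/K[0,0]*d,-(v-K[1,2])/K[1,1]*d,-d],-1)
    return p@np.array(c["rotation"]).T+np.array(c["origin"])
E
python3 - <<'E'
from h import *
for n in("scene","top"):
    im,d,c=grab(n); print({k:np.round(v,4).tolist() if not isinstance(v,(str,dict)) else v for k,v in c.items()})
    cv2.imwrite(f"pics/{n}0.png",im); np.savez(f"{n}0.npz",im=im,d=d,p=cloud(d,c))
o=r.get_obs();print(o)
E
```

```text
pics
{'intrinsics': [[501.0919, 0.0, 320.657], [0.0, 501.0919, 238.8914], [0.0, 0.0, 1.0]], 'origin': [0.1187, -0.8766, 0.7147], 'rotation': [[0.8993, 0.2182, -0.379], [-0.4372, 0.4304, -0.7897], [-0.0092, 0.8758, 0.4825]]}
{'intrinsics': [[604.4068, 0.0, 322.4114], [0.0, 604.4068, 241.4159], [0.0, 0.0, 1.0]], 'origin': [0.3555, 0.0324, 1.4855], 'rotation': [[-0.0218, 0.9845, -0.1741], [-0.9998, -0.0211, 0.0056], [0.0018, 0.1741, 0.9847]]}
{'time_s': 0.1, 'qpos': array([-1.15890479,  0.32173202, -0.07010003,  1.45157429,  0.02258614,
        1.37078392, -0.0568985 ]), 'joint_vel': array([-0.00095836, -0.00047087, -0.00030818, -0.00176028,  0.00142651,
       -0.0008023 ,  0.00080939]), 'joint_torque': array([-7.52959977e-05, -4.94879901e+01, -3.83904800e-01, -3.15207410e+01,
        1.30312305e-02,  7.52403197e-03, -2.62336542e-06]), 'eef_pos': array([0.25164174, 0.59878664, 0.23033324]), 'tcp_rot': array([[-9.21934898e-01,  3.87344412e-01, -5.92443371e-04],
       [ 3.87344857e-01,  9.21933504e-01, -1.60471997e-03],
       [-7.53859178e-05, -1.70892723e-03, -9.99998537e-01]]), 'ft_force': array([-1.03818256, -1.09752946,  0.38819677]), 'moment': array([-0.02841473,  0.00705663,  0.00642091]), 'grip_force': 0.0, 'gripper_width': 0.9976317472863105}
```

View pics/scene0.png

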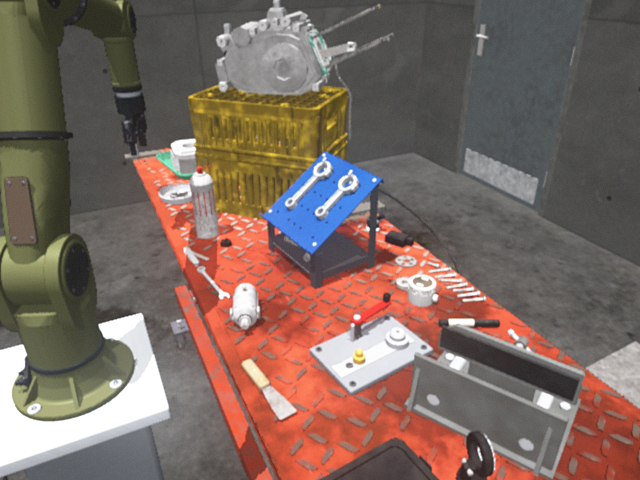

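View pics/top0.png

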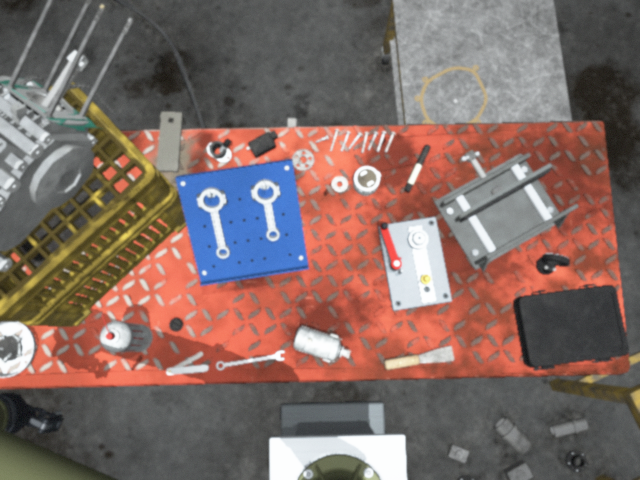

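Run:
```python
from h import *
z=np.load("top0.npz");im=z["im"];p=z["p"]
a=cv2.resize(im[210:310,370:460],None,fx=6,fy=6,interpolation=cv2.INTER_CUBIC)[:,:400]
cv2.imwrite("pics/a.png",cv2.hconcat([cv2.resize(im[210:310,375:455],(400,500)),cv2.resize(im[170:270,195:275],(400,500))]))
for n,(u,v) in dict(table=(350,300),mandtop=(417,238),pin=(425,281),plug=(431,291),pivot=(396,265),arm=(390,240),plate=(440,270),face1=(240,240),face2=(240,270),face3=(290,180),leyeL=(204,195),seyeR=(272,232),shL=(217,226),shR=(269,215)).items():
    print(n,np.round(np.median(p[v-1:v+2,u-1:u+2].reshape(-1,3),0),4))
# rack face plane
hsv=cv2.cvtColor(im,cv2.COLOR_BGR2HSV)
m=cv2.inRange(hsv,(105,120,60),(125,255,255))>0; m[:, :170]=0;m[:,320:]=0;m[:150]=0;m[290:]=0
m=cv2.erode(m.astype(np.uint8),np.ones((5,5)))>0
q=p[m];q=q[np.isfinite(q).all(1)&(q[:,2]>.05)]
for _ in range(3):
    c=np.median(q,0) if _==0 else q.mean(0); n=np.linalg.svd(q-c,full_matrices=False)[2][2]; n*=np.sign(n[2]); q=q[abs((q-c)@n)<.006]
print("plane",c,n,np.degrees(np.arccos(n[2])),len(q))
up=np.array([0,0,1])-n*n[2];up/=np.linalg.norm(up);lat=np.cross(n,up)
print("up",up,"lat",lat); np.savez("rack.npz",c=c,n=n,up=up,lat=lat)
# points standing off face
P=p.reshape(-1,3);h=(P-c)@n; 
for name,(u0,u1,v0,v1) in dict(L=(190,240,180,265),R=(245,285,172,248)).items():
    Q=p[v0:v1,u0:u1].reshape(-1,3);hh=(Q-c)@n;s=(hh>.008)&(hh<.022);Q=Q[s]
    uu=(Q-c)@up;ll=(Q-c)@lat
    print(name,s.sum(),"up",np.percentile(uu,[0.5,99.5]),"lat",ll.min(),ll.max(),"h",np.median(hh[s]))
```

```text
table [ 0.4706 -0.0404  0.0021]
mandtop [ 0.6138 -0.2046  0.0441]
pin [ 0.5097 -0.2209  0.0349]
plug [ 0.487  -0.2376  0.016 ]
pivot [ 0.5464 -0.1495  0.0599]
arm [ 0.6083 -0.138   0.0582]
plate [ 0.5385 -0.2634  0.0148]
face1 [0.5971 0.2087 0.1586]
face2 [0.5352 0.2136 0.1178]
face3 [0.7128 0.092  0.2299]
leyeL [0.6822 0.2749 0.2408]
seyeR [0.6121 0.1366 0.1644]
shL [0.6231 0.2537 0.1951]
shR [0.6438 0.1398 0.1987]
plane [0.61984881 0.18923569 0.17279669] [-0.72433909  0.04082943  0.68823386] 46.509534534386766 526
up [ 0.68714308 -0.03873277  0.72548891] lat [0.0562785  0.99841511 0.        ]
L 1496 up [-0.08421493  0.10104909] lat 0.019439134301631605 0.1275408197787672 h 0.014389796237967264
R 117 up [-0.04452869  0.0664784 ] lat -0.0699164495925422 0.00757704995157652 h 0.010534308768106026
```

View pics/a.png

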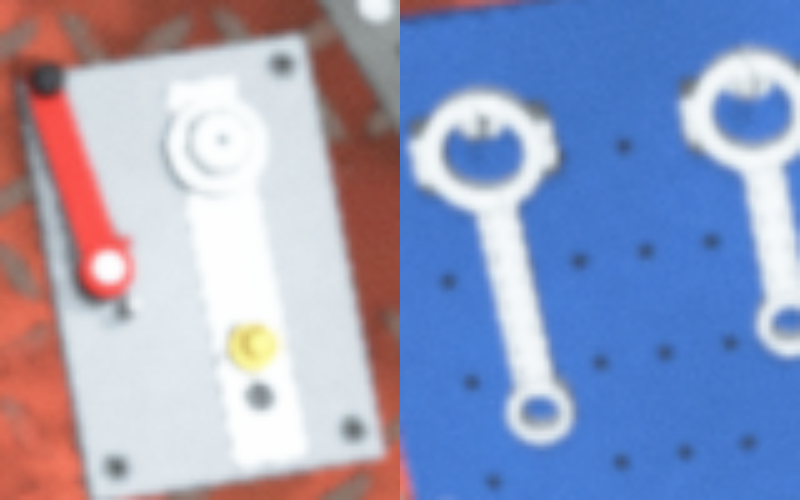

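```bash
cat >> h.py <<'E'
from scipy.optimize import minimize
S=4
def proj(X,c):
    q=(np.asarray(X)-np.array(c["origin"]))@np.array(c["rotation"]); K=np.array(c["intrinsics"])
    return np.stack([K[0,0]*q[:,0]/-q[:,2]+K[0,2],-K[1,1]*q[:,1]/-q[:,2]+K[1,2]],1)
def ray(u,v,c,n,d):   # hit plane n.x=d
    K=np.array(c["intrinsics"]);w=np.array(c["rotation"])@[(u-K[0,2])/K[0,0],-(v-K[1,2])/K[1,1],-1]
    o=np.array(c["origin"]);return o+w*(d-o@n)/(w@n)
T=np.linspace(0,2*np.pi,48,endpoint=False)
def cyl(cx,cy,r,z0,z1,r2=None): return np.vstack([np.stack([cx+q*np.cos(T),cy+q*np.sin(T),0*T+z],1) for q,z in((r,z0),(r2 or r,z1))])
def box(a,b,c_,d,e,f): return np.array([[x,y,z] for x in(a,b) for y in(c_,d) for z in(e,f)])
PIN=[cyl(0,0,.0125,0,.014),cyl(0,0,.0075,.014,.023),cyl(0,0,.0075,.023,.0275,.005)]
def ROD(L): return [cyl(0,0,.026,-.008,.008),cyl(-L,0,.0145,-.008,.008),box(-L,0,-.008,.008,-.006,.006)]
def sil(parts,R,t,c,roi):
    u0,v0,u1,v1=roi;m=np.zeros(((v1-v0)*S,(u1-u0)*S),np.uint8)
    for P in parts:
        q=(proj(P@R.T+t,c)-[u0,v0]+.5)*S-.5
        cv2.fillConvexPoly(m,cv2.convexHull(np.round(q*16).astype(np.int32)),1,cv2.LINE_8,4)
    return m
def maskfit(parts,pose,x0,views,step):
    # views: list of (mask roi-size float, cam, roi)
    ms=[(cv2.resize(m.astype(np.float32),None,fx=S,fy=S,interpolation=cv2.INTER_CUBIC)>.5,c,roi) for m,c,roi in views]
    def f(x):
        R,t=pose(x);e=0
        for m,c,roi in ms:
            s=sil(parts,R,t,c,roi)>0; e+=(s^m).sum()/m.sum()
        return e
    x0=np.array(x0,float);sim=np.vstack([x0]+[x0+np.eye(len(x0))[i]*step[i] for i in range(len(x0))])
    o=minimize(f,x0,method="Nelder-Mead",options=dict(initial_simplex=sim,xatol=1e-5,fatol=1e-5,maxiter=600))
    return o.x,o.fun
def rz(a): return np.array([[np.cos(a),-np.sin(a),0],[np.sin(a),np.cos(a),0],[0,0,1.]])
E
cat > f1.py <<'E'
from h import *
D={n:np.load(n+"0.npz") for n in("scene","top")};C={n:r.camera_info(n) for n in D}
H={n:cv2.cvtColor(D[n]["im"],cv2.COLOR_BGR2HSV) for n in D}
def biggest(m,fill=True):
    cs,_=cv2.findContours(m.astype(np.uint8),cv2.RETR_EXTERNAL,cv2.CHAIN_APPROX_NONE);k=max(cs,key=cv2.contourArea);o=np.zeros(m.shape,np.uint8);cv2.drawContours(o,[k],-1,1,-1);return o
V=[]
for n,roi in(("top",(410,265,440,297)),("scene",(345,340,375,370))):
    u0,v0,u1,v1=roi;h=H[n][v0:v1,u0:u1];m=biggest((h[...,1]>90)&(h[...,0]>12)&(h[...,0]<40));print(n,m.sum());V.append((m,C[n],roi))
for vv in (V,V[:1],V[1:]): print("pin",maskfit(PIN,lambda x:(np.eye(3),np.array([x[0],x[1],.016])),[.515,-.222],vv,[.004,.004]))
# face plane
p=D["top"]["p"];h=H["top"];m=(h[...,0]>100)&(h[...,0]<125)&(h[...,1]>130);m[:,:175]=0;m[:,310:]=0;m[:155]=0;m[290:]=0
m=cv2.erode(m.astype(np.uint8),np.ones((3,3)))>0
q=p[m];A=np.c_[q[:,:2],np.ones(len(q))];k=np.ones(len(q),bool)
for _ in range(6): s=np.linalg.lstsq(A[k],q[k,2],rcond=None)[0];e=q[:,2]-A@s;k=abs(e)<max(.003,1.5*e[k].std())
n=np.array([-s[0],-s[1],1]);n/=np.linalg.norm(n);print("face",s,n,np.degrees(np.arccos(n[2])),k.sum(),m.sum(),"std",e[k].std(),"az",np.degrees(np.arctan2(-n[1],-n[0])))
# plate angle
h=H["top"];m=np.zeros((480,640),bool);m[205:318,372:462]=1
m&=((h[...,1]<70)&(h[...,2]>100)); m=biggest(m);ys,xs=np.nonzero(m)
P=np.array([ray(u,v,C["top"],np.array([0,0,1.]),.014)[:2] for u,v in zip(xs,ys)],np.float32)
print("plate",cv2.minAreaRect(P),cv2.boxPoints(cv2.minAreaRect(P)).tolist())
# dots
Z=np.array([0,0,1.])
for nm,u,v,z in(("mand",418.7,238,.0445),("pin",426,279,.0435),("plug",427,289.3,.019),("knob",384.2,225.6,.0765),("pivot",396.5,263.6,.0605)): print(nm,np.round(ray(u,v,C["top"],Z,z),4))
E
python3 f1.py
```

```text
top 42
scene 125
pin (array([ 0.51481738, -0.2197749 ]), np.float64(1.7150418571868027))
pin (array([ 0.51597171, -0.22104416]), np.float64(1.338301043219076))
pin (array([ 0.51540464, -0.2198039 ]), np.float64(0.37024048096192386))
face [ 0.69319731  0.09319321 -0.27442477] [-0.56804045 -0.07636716  0.81944988] 34.97023780533979 5924 8980 std 0.001621675518693527 az 7.656914892201614
plate ((0.5719528794288635, -0.23181891441345215), (0.23976029455661774, 0.23814353346824646), 12.980567932128906) [[0.42839014530181885, -0.1427174210548401], [0.48188209533691406, -0.3747754991054535], [0.7155156135559082, -0.3209204077720642], [0.662023663520813, -0.0888623297214508]]
mand [ 0.6136 -0.2093  0.0445]
pin [ 0.5136 -0.2221  0.0435]
plug [ 0.4911 -0.2275  0.019 ]
knob [ 0.6396 -0.1234  0.0765]
pivot [ 0.55   -0.1508  0.0605]
```

```bash
cat > f2.py <<'E'
exec(open("f1.py").read().split("V=[]")[0])
n=np.array([-.568,-.0764,.8194]);n/=np.linalg.norm(n);d0=-.27442*n[2]
up=np.array([0,0,1])-n*n[2];up/=np.linalg.norm(up);lat=np.cross(n,up)
V=[]
for nm,roi in(("top",(247,172,288,248)),("scene",(310,165,362,222))):
    u0,v0,u1,v1=roi;h=H[nm][v0:v1,u0:u1].astype(int);m=biggest((h[...,1]<110)&(h[...,2]>110));print(nm,m.sum());V.append((m,C[nm],roi))
    cv2.imwrite(f"m_{nm}.png",m*255)
c0=ray(265.5,192,C["top"],n,d0+.008)
def pose(x):
    ex=np.cos(x[2])*up+np.sin(x[2])*lat
    return np.c_[ex,np.cross(n,ex),n],c0+x[0]*up+x[1]*lat+(x[3]*n if len(x)>3 else 0)
for L in(.1,.124):
  for vv in(V,V[:1],V[1:]):
    x,f=maskfit(ROD(L),pose,[0,0,0],vv,[.005,.005,.1]);R,t=pose(x);print(L,np.round(x,4),round(f,3),"big",np.round(t,4),"grip",np.round(t-.055*R[:,0],4),"ex",np.round(R[:,0],3))
x,f=maskfit(ROD(.1),pose,[0,0,0,0],V,[.005,.005,.1,.004]);R,t=pose(x);print(np.round(x,4),f,t,R[:,0])
V=[]
for nm,roi in(("top",(410,265,440,297)),("scene",(345,340,375,370))):
    u0,v0,u1,v1=roi;b=D[nm]["im"][v0:v1,u0:u1].astype(int);m=biggest((b[...,2]-b[...,0]>45));print(nm,m.sum());V.append((m,C[nm],roi))
for vv in (V,V[:1],V[1:]): print("pin",maskfit(PIN,lambda x:(np.eye(3),np.array([x[0],x[1],.016])),[.515,-.222],vv,[.004,.004]))
E
python3 f2.py
```

```text
top 985
scene 679
0.1 [ 0.0015  0.0027 -0.    ] 0.305 big [0.6892 0.1479 0.2269] grip [0.6446 0.1419 0.1954] ex [0.812 0.109 0.573]
0.1 [ 0.0014  0.0007 -0.0008] 0.133 big [0.6895 0.1459 0.2269] grip [0.6448 0.1399 0.1954] ex [0.812 0.108 0.573]
0.1 [ 0.0014  0.0039 -0.0193] 0.101 big [0.689  0.1491 0.2269] grip [0.6442 0.1441 0.1954] ex [0.815 0.09  0.573]
0.124 [0.0022 0.0028 0.0028] 0.56 big [0.6898 0.1481 0.2273] grip [0.6452 0.1419 0.1958] ex [0.812 0.112 0.573]
0.124 [ 0.0014  0.0007 -0.0043] 0.278 big [0.6895 0.1459 0.2269] grip [0.6448 0.1401 0.1954] ex [0.813 0.105 0.573]
0.124 [ 0.0018  0.0039 -0.0168] 0.237 big [0.6893 0.1491 0.2271] grip [0.6445 0.144  0.1956] ex [0.814 0.093 0.573]
[ 0.0015  0.001  -0.004   0.0027] 0.2336544831539593 [0.68794778 0.14603872 0.22910373] [0.81265896 0.10530589 0.57314579]
top 71
scene 149
pin (array([ 0.51509363, -0.22055592]), np.float64(0.5547554710930309))
pin (array([ 0.51651782, -0.22355225]), np.float64(0.3878091872791519))
pin (array([ 0.51457483, -0.22021686]), np.float64(0.15168067226890755))
```

Run:
```python
from h import *
p=np.vstack([np.load(n+"0.npz")["p"].reshape(-1,3) for n in("top","scene")])
print("      "+" ".join(f"{y:5.2f}" for y in np.arange(.7,-.35,-.05)))
for x in np.arange(.85,.2,-.05):
    print(f"{x:.2f} ",end="")
    for y in np.arange(.7,-.35,-.05):
        s=(abs(p[:,0]-x)<.025)&(abs(p[:,1]-y)<.025)&(p[:,2]>-.05)&(p[:,2]<.9)
        print("%5d"%(1000*np.percentile(p[s,2],98)) if s.sum()>3 else "    .",end=" ")
    print()
```

```text
0.70  0.65  0.60  0.55  0.50  0.45  0.40  0.35  0.30  0.25  0.20  0.15  0.10  0.05 -0.00 -0.05 -0.10 -0.15 -0.20 -0.25 -0.30
0.85     .     .   372   503   573   517   603   513    36    56    31    31     9     9     8    10    10    10     7    19     7 
0.80     .     .   379   557   538   568   578     6     7     7     6     6     9     9    10    52    54     8    19    18    61 
0.75   234   233   591   588   591   546   373   373   249   255   254   255   253     6    14    53    54     6    19     7    57 
0.70   235    73   206   620   593   572   369   372   254   257   248   258   239     7     6     7     6     6     6    48    60 
0.65    72   565   561   624   599   588   372   371   237   237   214   226   204   183     7     7    77    76    43    21   124 
0.60   366   564   564   555   581   371   372     5   189   197   179   186   174   161     6     8    57    61    47    33    11 
0.55   367   565   555   548   371   370     6     7   153   163   144   139   134   128     6     6     6    65    21    21    10 
0.50   373   461   529   372   369     7     6     7   120   121   121   121     7     6     7     6     7    20    43    41    16 
0.45   373   373   371   368     9     6    15     9     7     6     6     6     7     6     6     6     5    19    18    19    15 
0.40    27   361   356     8   213   207    18    13     6     6     5     7    56    58    47     6     6     6     6     5     6 
0.35    28     7     7     7   190   187     6     9     8     9     9     9    54    68    57    35     6    17    17    14    10 
0.30     7   330   619   627     7     7    13    14    12    10     6     6     5     5    25     5    17    20    18    11     6 
0.25     .   335   556   602   638   655   651     .     .     .     .     .     .     .     .     .     .     .     .     .     .
```

```bash
cat > w.py <<'E'
import sys,numpy as np
from rig import r
# usage: w.py yawdeg_world_of_tool_y  x y z ; ...
o=r.get_obs();R=np.array(o["tcp_rot"]);p=np.array(o["eef_pos"])
ya=np.degrees(np.arctan2(R[1,1],R[0,1]))
print("t",round(o["time_s"],2),"pos",np.round(p,4),"yaw_y",round(ya,2),"g",round(o["gripper_width"],3),"gf",round(o["grip_force"],1),"ft",np.round(o["ft_force"],1))
for a in sys.argv[1:]:
    v=[float(k) for k in a.split(",")];print(a,"->",np.round(R.T@(np.array(v[:3])-p),4),"dyaw",round(-(v[3]-ya),2) if len(v)>3 else "")
E
python3 w.py .252,.599,.33,67 .33,.44,.33 .50,.25,.34 .6446,.1405,.31,97.66
```

```text
t 0.1 pos [0.2516 0.5988 0.2303] yaw_y 67.21 g 0.998 gf 0.0 ft [-1.  -1.1  0.4]
.252,.599,.33,67 -> [-0.0003  0.0002 -0.0997] dyaw 0.21
.33,.44,.33 -> [-0.1338 -0.1162 -0.0995] dyaw 
.50,.25,.34 -> [-0.3641 -0.2255 -0.1093] dyaw 
.6446,.1405,.31,97.66 -> [-0.5398 -0.2704 -0.0792] dyaw -30.45
```

>>> apply_moves --increments "0 0 -0.05 -8 1; 0 0 -0.1 -16 1; -0.033 -0.029 -0.1 -24 1; -0.067 -0.058 -0.1 -30.4 1; -0.1 -0.087 -0.1 -30.4 1; -0.134 -0.116 -0.1 -30.4 1; -0.134 -0.116 -0.1 -30.4 1" --force 60

```text
time_s: 0.8
eef_pos: [0.3356, 0.434, 0.3318]
tcp_rot: [[-0.993, -0.121, 0.003], [-0.121, 0.993, -0.002], [-0.003, -0.003, -1.0]]
ft_force: [0.4, -0.1, 0.8]
gripper_width: 1.001
grip_force: 0.0
```

```bash
python3 w.py .50,.25,.34 .6446,.1405,.31,97.66
```

```text
t 0.8 pos [0.3356 0.434  0.3318] yaw_y 96.98 g 1.001 gf 0.0 ft [ 0.4 -0.1  0.8]
.50,.25,.34 -> [-0.1409 -0.2027 -0.0073] dyaw 
.6446,.1405,.31,97.66 -> [-0.271  -0.3288  0.0234] dyaw -0.68
```

>>> apply_moves --increments "-0.028 -0.04 0 0 1; -0.056 -0.08 0 0 1; -0.084 -0.12 0 0 1; -0.112 -0.16 0 0 1; -0.141 -0.2 0 0 1; -0.185 -0.245 0 -0.6 1; -0.23 -0.29 0.01 -0.6 1; -0.271 -0.329 0.023 -0.6 1"

```text
time_s: 1.6
eef_pos: [0.6164, 0.1698, 0.3154]
tcp_rot: [[-0.99, -0.143, 0.001], [-0.143, 0.99, 0.001], [-0.001, 0.0, -1.0]]
ft_force: [0.5, 1.2, 0.2]
gripper_width: 1.003
grip_force: 0.0
```

>>> apply_moves --increments "0 0 0 0 1; 0 0 0 0 1"

```text
time_s: 1.8
eef_pos: [0.6151, 0.1698, 0.3135]
tcp_rot: [[-0.99, -0.14, -0.003], [-0.14, 0.99, -0.001], [0.003, -0.001, -1.0]]
ft_force: [0.3, 2.0, -0.9]
gripper_width: 1.0
grip_force: 0.0
```

```bash
python3 w.py .6446,.1405,.25,97.66 .6446,.1405,.1965,97.66
python3 - <<'E'
from h import *
im,d,c=grab("top");i2,_,c2=grab("scene")
cv2.imwrite("pics/b.png",cv2.hconcat([cv2.resize(im[160:270,225:313],(400,500)),cv2.resize(i2[120:230,285:373],(400,500))]))
E
```

```text
t 1.8 pos [0.6151 0.1698 0.3135] yaw_y 98.07 g 1.0 gf 0.0 ft [ 0.3  2.  -0.9]
.6446,.1405,.25,97.66 -> [-0.0253 -0.0331  0.0635] dyaw 0.41
.6446,.1405,.1965,97.66 -> [-0.0254 -0.0331  0.117 ] dyaw 0.41
```

View pics/b.png

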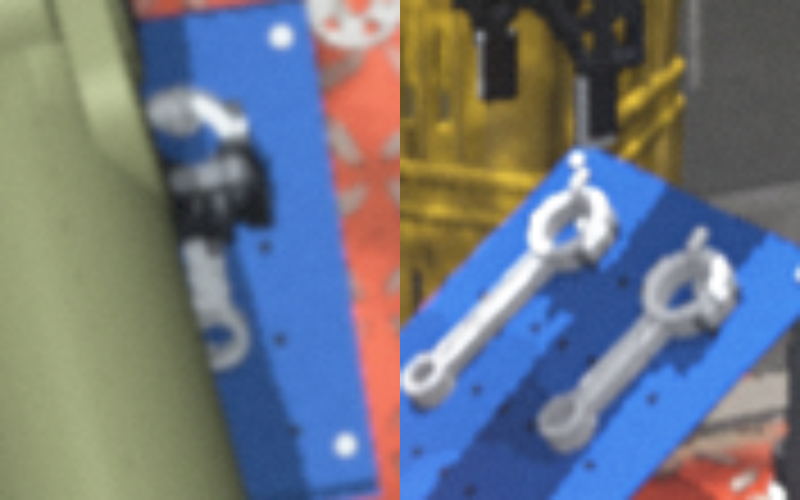

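>>> apply_moves --increments "-0.013 -0.017 0 0.4 1; -0.025 -0.033 0.01 0.4 1; -0.025 -0.033 0.04 0.4 1; -0.025 -0.033 0.065 0.4 1; -0.025 -0.033 0.065 0.4 1; -0.025 -0.033 0.065 0.4 1"

```text
time_s: 2.5
eef_pos: [0.6442, 0.1423, 0.251]
tcp_rot: [[-0.991, -0.137, 0.0], [-0.137, 0.991, 0.0], [-0.0, 0.0, -1.0]]
ft_force: [-0.1, 0.6, 0.1]
gripper_width: 0.999
grip_force: 0.0
```

```bash
python3 w.py .6446,.1405,.1965,97.66
```

```text
t 2.5 pos [0.6442 0.1423 0.251 ] yaw_y 97.88 g 0.999 gf 0.0 ft [-0.1  0.6  0.1]
.6446,.1405,.1965,97.66 -> [-0.0001 -0.0018  0.0545] dyaw 0.22
```

>>> apply_moves --increments "0 -0.001 0.02 0 1; 0 -0.001 0.04 0 1; 0 -0.001 0.053 0 1; 0 -0.001 0.053 0 1; 0 -0.001 0.053 0 0.4; 0 -0.001 0.053 0 0.3; 0 -0.001 0.053 0 0.25; 0 -0.001 0.053 0 0.2"

```text
time_s: 3.3
eef_pos: [0.6448, 0.1407, 0.198]
tcp_rot: [[-0.991, -0.136, 0.001], [-0.136, 0.991, 0.0], [-0.001, 0.0, -1.0]]
ft_force: [-0.5, 0.6, 0.1]
gripper_width: 0.334
grip_force: 0.0
```

>>> apply_moves --increments "0 0 0 0 0.1; 0 0 0 0 0; 0 0 0 0 0; 0 0 0 0 0; 0 0 0 0 0"

```text
time_s: 3.8
eef_pos: [0.6447, 0.1406, 0.1979]
tcp_rot: [[-0.991, -0.136, 0.001], [-0.136, 0.991, 0.0], [-0.001, 0.0, -1.0]]
ft_force: [-0.4, -0.4, 5.9]
gripper_width: 0.163
grip_force: 59.0
```

>>> apply_moves --increments "-0.005 0 -0.004 0 0; -0.010 0 -0.0075 0 0; -0.0156 0 -0.0115 0 0; -0.0156 0 -0.0115 0 0; -0.0156 0 -0.0115 0 0"

```text
time_s: 4.3
eef_pos: [0.6586, 0.1428, 0.2078]
tcp_rot: [[-0.991, -0.136, -0.004], [-0.136, 0.991, -0.001], [0.004, -0.0, -1.0]]
ft_force: [-6.4, -0.6, 1.5]
gripper_width: 0.162
grip_force: 59.1
```

```bash
python3 w.py
python3 - <<'E'
from h import *
i2,_,c2=grab("scene")
cv2.imwrite("pics/c.png",cv2.resize(i2[130:240,280:390],(500,500)))
E
```

```text
t 4.3 pos [0.6586 0.1428 0.2078] yaw_y 97.83 g 0.162 gf 59.1 ft [-6.4 -0.6  1.5]
```

View pics/c.png

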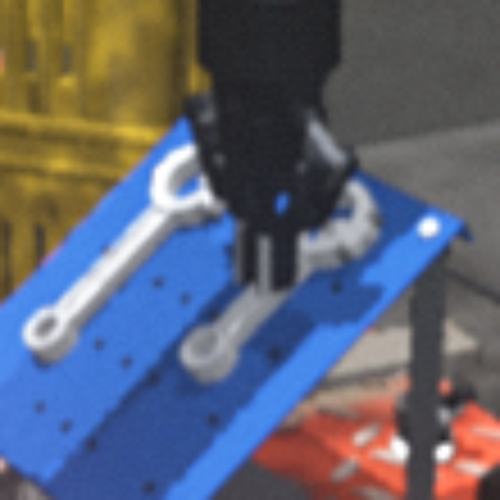

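>>> apply_moves --increments "0.0057 0 -0.0082 0 0; 0.0115 0 -0.0164 0 0; 0.0172 0 -0.0246 0 0; 0.023 0 -0.0328 0 0; 0.0287 0 -0.041 0 0; 0.035 0 -0.05 0 0; 0.035 0 -0.09 0 0; 0.035 0 -0.09 0 0"

```text
time_s: 5.15
eef_pos: [0.6273, 0.1383, 0.3053]
tcp_rot: [[-0.991, -0.136, 0.01], [-0.136, 0.991, 0.003], [-0.01, 0.002, -1.0]]
ft_force: [0.9, 0.5, -1.7]
gripper_width: 0.155
grip_force: 59.0
```

```bash
python3 w.py
python3 - <<'E'
from h import *
i2,_,c2=grab("scene")
cv2.imwrite("pics/d.png",cv2.resize(i2[100:240,270:410],(500,500)))
E
```

```text
t 5.15 pos [0.6273 0.1383 0.3053] yaw_y 97.81 g 0.155 gf 59.0 ft [ 0.9  0.5 -1.7]
```

View pics/d.png

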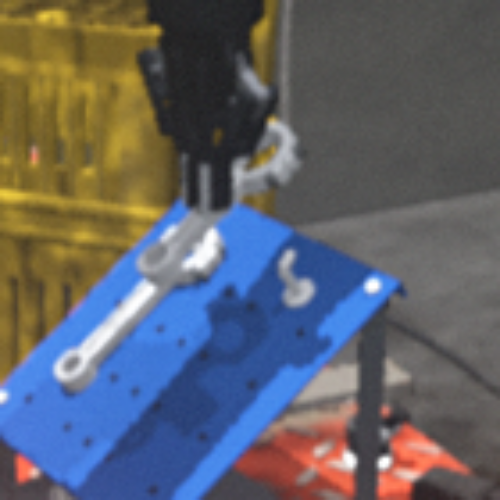

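```bash
python3 w.py .59,.05,.305 .56,-.04,.30 .56,-.04,.06,97.4
```

```text
t 5.2 pos [0.6266 0.1381 0.3028] yaw_y 97.81 g 0.164 gf 58.9 ft [-0.9  0.1 -2.9]
.59,.05,.305 -> [ 0.0482 -0.0823 -0.0027] dyaw 
.56,-.04,.30 -> [ 0.0902 -0.1674  0.0019] dyaw 
.56,-.04,.06,97.4 -> [ 0.0919 -0.1677  0.2419] dyaw 0.41
```

>>> apply_moves --increments "0.02 -0.034 0 0 0; 0.04 -0.07 0 0 0; 0.06 -0.105 0 0 0; 0.075 -0.14 0 0 0; 0.09 -0.168 0.02 0 0; 0.09 -0.168 0.06 0 0; 0.09 -0.168 0.1 0 0; 0.09 -0.168 0.1 0 0"

```text
time_s: 6.0
eef_pos: [0.5538, -0.0406, 0.1923]
tcp_rot: [[-0.991, -0.135, -0.013], [-0.135, 0.991, -0.0], [0.012, 0.001, -1.0]]
ft_force: [-1.3, 0.1, -3.2]
gripper_width: 0.159
grip_force: 59.2
```

```bash
python3 w.py .56,-.04,.06,97.4; python3 w.py .56,-.04,.045,97.4
```

```text
t 6.0 pos [ 0.5538 -0.0406  0.1923] yaw_y 97.78 g 0.159 gf 59.2 ft [-1.3  0.1 -3.2]
.56,-.04,.06,97.4 -> [-0.0078 -0.0005  0.1322] dyaw 0.38
t 6.0 pos [ 0.5538 -0.0406  0.1923] yaw_y 97.78 g 0.159 gf 59.2 ft [-1.3  0.1 -3.2]
.56,-.04,.045,97.4 -> [-0.008  -0.0005  0.1472] dyaw 0.38
```

>>> apply_moves --increments "0 0 0.03 0 0; 0 0 0.06 0 0; 0 0 0.09 0 0; 0 0 0.12 0 0; 0 0 0.14 0 0; 0 0 0.14 0 0; 0 0 0.14 0 0" --force 40

```text
time_s: 6.7
eef_pos: [0.5601, -0.0405, 0.0602]
tcp_rot: [[-0.991, -0.136, 0.002], [-0.136, 0.991, -0.0], [-0.002, -0.0, -1.0]]
ft_force: [0.9, 0.4, -2.6]
gripper_width: 0.16
grip_force: 59.2
```

>>> apply_moves --increments "0 0 0.006 0 0; 0 0 0.012 0 0; 0 0 0.018 0 0; 0 0 0.024 0 0; 0 0 0.024 0 0" --force 25

```text
time_s: 7.2
eef_pos: [0.5625, -0.0402, 0.0366]
tcp_rot: [[-0.991, -0.136, 0.007], [-0.136, 0.991, 0.001], [-0.007, -0.0, -1.0]]
ft_force: [2.4, 0.8, 6.1]
gripper_width: 0.154
grip_force: 61.2
```

>>> apply_moves --increments "0 0 0.005 0 0.05; 0 0 0.01 0 0.05; 0 0 0.015 0 0.05; 0 0 0.02 0 0.05; 0 0 0.022 0 0.05" --force 20

```text
time_s: 7.7
eef_pos: [0.5624, -0.0403, 0.0146]
tcp_rot: [[-0.991, -0.136, 0.007], [-0.136, 0.991, 0.0], [-0.007, -0.001, -1.0]]
ft_force: [3.9, -1.0, 3.8]
gripper_width: 0.16
grip_force: 65.9
```

>>> apply_moves --increments "0 0 0 0 0.3; 0 0 0 0 0.45; 0 0 0 0 0.5; 0 0 -0.02 0 0.5; 0 0 -0.05 0 0.5; 0 0 -0.1 0 0.5; 0 0 -0.15 0 0.5; 0 0 -0.15 0 0.5" --force 60

```text
time_s: 8.5
eef_pos: [0.5632, -0.0413, 0.1701]
tcp_rot: [[-0.991, -0.135, 0.013], [-0.135, 0.991, 0.001], [-0.013, -0.001, -1.0]]
ft_force: [0.3, -0.1, 0.0]
gripper_width: 0.506
grip_force: 0.0
```

```bash
python3 w.py
python3 - <<'E'
from h import *
im,d,c=grab("top");i2,d2,c2=grab("scene")
np.savez("e.npz",im=im,i2=i2,d=d,d2=d2)
cv2.imwrite("pics/e.png",cv2.hconcat([cv2.resize(im[200:310,290:440],(400,293)),cv2.resize(i2[230:340,270:420],(400,293))]))
E
```

```text
t 8.5 pos [ 0.5632 -0.0413  0.1701] yaw_y 97.78 g 0.506 gf 0.0 ft [ 0.3 -0.1  0. ]
```

View pics/e.png

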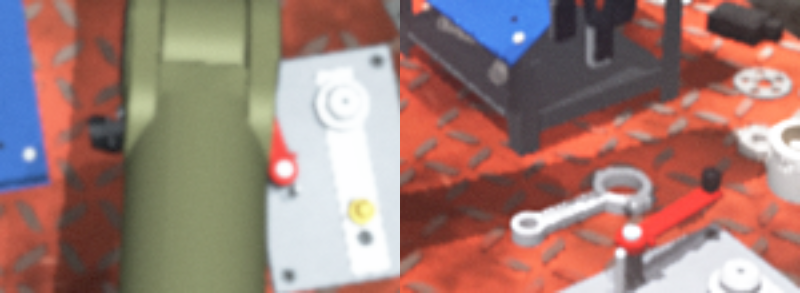

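```bash
cat > f3.py <<'E'
exec(open("f1.py").read().split("V=[]")[0])
z=np.load("e.npz");i2=z["i2"];roi=(308,286,370,324);u0,v0,u1,v1=roi
h=cv2.cvtColor(i2,cv2.COLOR_BGR2HSV)[v0:v1,u0:u1].astype(int);m=biggest((h[...,1]<90)&(h[...,2]>70));print(m.sum())
def pose(x): return rz(x[2]),np.array([x[0],x[1],.008])
x,f=maskfit(ROD(.1),pose,[.615,-.033,.133],[(m,C["scene"],roi)],[.008,.008,.1]);R,t=pose(x)
print("rod",np.round(x,4),np.degrees(x[2]),f,"grip",t-.055*R[:,0])
a=cv2.resize(i2[310:395,340:440],(800,680),interpolation=cv2.INTER_CUBIC)[:600]
k=sil(ROD(.1),R,t,C["scene"],roi);k=cv2.resize(k,None,fx=2,fy=2,interpolation=0)
b=cv2.resize(i2[v0:v1,u0:u1],(k.shape[1],k.shape[0]));cs,_=cv2.findContours(k,0,1);cv2.drawContours(b,cs,-1,(0,255,0),1)
t_=cv2.resize(D["top"]["im"][222:300,380:440],(300,390),interpolation=cv2.INTER_CUBIC) # x5
s=cv2.resize(D["scene"]["im"][318:368,340:420],(480,300),interpolation=cv2.INTER_CUBIC) # x6
o=np.zeros((600,790,3),np.uint8);o[:390,:300]=t_;o[:300,305:785]=s;b=b[:300,:480];o[300:300+b.shape[0],305:305+b.shape[1]]=b
for i in range(0,300,50): cv2.putText(o,str(380+i//5),(i,400),0,.35,(255,255,255));cv2.line(o,(i,0),(i,390),(0,120,0),1)
for i in range(0,390,50): cv2.line(o,(0,i),(300,i),(0,120,0),1)
for i in range(0,480,60): cv2.line(o,(305+i,0),(305+i,300),(0,120,0),1)
for i in range(0,300,60): cv2.line(o,(305,i),(785,i),(0,120,0),1)
cv2.imwrite("pics/f.png",o)
E
python3 f3.py
```

```text
775
rod [ 0.6084 -0.0312  0.1181] 6.766330164524511 0.13506535420364693 grip [ 0.55374828 -0.03768459  0.008     ]
```

View pics/f.png

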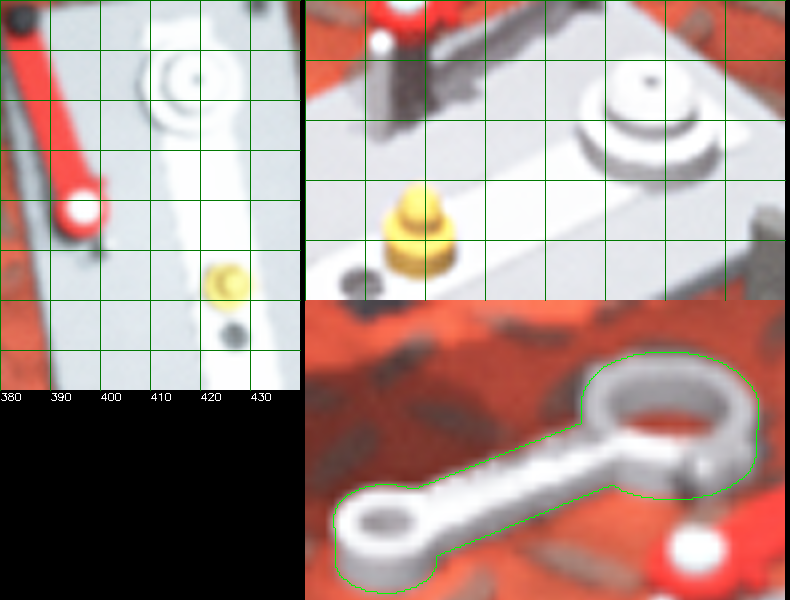

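```bash
python3 - <<'E'
from h import *
C={n:r.camera_info(n) for n in("scene","top")};Z=np.array([0,0,1.])
for n,nm,u,v,z in(("scene","mand",397.4,330.9,.0445),("scene","pin",358.6,349.8,.0435),("top","mand",419,237.2,.0445),("top","pin",424.8,278.8,.0435),("top","plug",426.6,288.6,.019),("scene","plug",349.1,364.6,.019)): print(n,nm,np.round(ray(u,v,C[n],Z,z),4))
E
python3 w.py .5538,-.0377,.05,96.8  .5538,-.0377,.003,96.8
```

```text
scene mand [ 0.6142 -0.2075  0.0445]
scene pin [ 0.5141 -0.221   0.0435]
top mand [ 0.6155 -0.2102  0.0445]
top pin [ 0.5141 -0.2192  0.0435]
top plug [ 0.4928 -0.2266  0.019 ]
scene plug [ 0.4903 -0.2263  0.019 ]
t 8.6 pos [ 0.5594 -0.0408  0.1638] yaw_y 97.8 g 0.501 gf 0.0 ft [-0.4  0.  -0.7]
.5538,-.0377,.05,96.8 -> [0.0054 0.0038 0.1138] dyaw 1.0
.5538,-.0377,.003,96.8 -> [0.0055 0.0037 0.1608] dyaw 1.0
```

>>> apply_moves --increments "0.003 0 0.04 1 0.5; 0.003 0 0.08 1 0.5; 0.003 0 0.12 1 0.5; 0.003 0 0.15 1 0.5; 0.003 0 0.16 1 0.5; 0.003 0 0.16 1 0.5; 0.003 0 0.16 1 0.3; 0.003 0 0.16 1 0.2" --force 60

```text
time_s: 9.4
eef_pos: [0.5561, -0.0412, 0.0029]
tcp_rot: [[-0.993, -0.118, 0.0], [-0.118, 0.993, -0.0], [-0.0, -0.0, -1.0]]
ft_force: [0.1, 0.5, -0.1]
gripper_width: 0.203
grip_force: 0.0
```

>>> apply_moves --increments "0 0 0 0 0; 0 0 0 0 0; 0 0 0 0 0; 0 0 0 0 0; 0 0 0 0 0"

```text
time_s: 9.9
eef_pos: [0.5562, -0.0411, 0.0031]
tcp_rot: [[-0.993, -0.119, 0.001], [-0.119, 0.993, 0.0], [-0.001, 0.0, -1.0]]
ft_force: [-1.6, -0.1, 5.3]
gripper_width: 0.165
grip_force: 60.3
```

```bash
python3 w.py .5562,-.0411,.12,97.5 .5617,-.217,.12,97.5
```

```text
t 9.9 pos [ 0.5562 -0.0411  0.0031] yaw_y 96.81 g 0.165 gf 60.3 ft [-1.6 -0.1  5.3]
.5562,-.0411,.12,97.5 -> [-1.000e-04  0.000e+00 -1.169e-01] dyaw -0.69
.5617,-.217,.12,97.5 -> [ 0.0153 -0.1753 -0.1169] dyaw -0.69
```

>>> apply_moves --increments "0 0 -0.04 0 0; 0 0 -0.08 0 0; 0 0 -0.12 -0.7 0; 0 0 -0.12 -0.7 0; 0 0 -0.12 -0.7 0"

```text
time_s: 10.4
eef_pos: [0.5557, -0.0409, 0.1225]
tcp_rot: [[-0.991, -0.131, 0.0], [-0.131, 0.991, 0.0], [-0.0, 0.0, -1.0]]
ft_force: [-0.3, 0.9, -4.3]
gripper_width: 0.164
grip_force: 59.5
```

```bash
python3 w.py .5562,-.0411,.12,97.5 .5617,-.217,.12,97.5
```

```text
t 10.4 pos [ 0.5557 -0.0409  0.1225] yaw_y 97.51 g 0.164 gf 59.5 ft [-0.3  0.9 -4.3]
.5562,-.0411,.12,97.5 -> [-0.0004 -0.0003  0.0025] dyaw 0.01
.5617,-.217,.12,97.5 -> [ 0.0171 -0.1754  0.0024] dyaw 0.01
```

>>> apply_moves --increments "0.004 -0.04 0 0 0; 0.008 -0.08 0 0 0; 0.012 -0.12 0 0 0; 0.017 -0.15 0 0 0; 0.017 -0.175 0 0 0; 0.017 -0.175 0.02 0 0; 0.017 -0.175 0.03 0 0; 0.017 -0.175 0.03 0 0"

```text
time_s: 11.2
eef_pos: [0.5591, -0.2149, 0.0884]
tcp_rot: [[-0.991, -0.131, -0.008], [-0.131, 0.991, 0.002], [0.007, 0.003, -1.0]]
ft_force: [-0.5, 0.8, -2.9]
gripper_width: 0.168
grip_force: 59.5
```

```bash
cat > f4.py <<'E'
from h import *
import subprocess
im,d,c=grab("scene");it,_,ct=grab("top");o=r.get_obs();p=o["eef_pos"];R0=o["tcp_rot"];print("tcp",np.round(p,4),"yaw_y",np.degrees(np.arctan2(R0[1,1],R0[0,1])),"t",o["time_s"])
zc=p[2]+.005
np.savez("g.npz",im=im,it=it)
g0=np.array([p[0],p[1]+.003]);a0=.131
R=rz(a0);big0=np.r_[g0,0]+.053*R[:,0]
u=np.vstack([proj(P@R.T+[big0[0],big0[1],zc],c) for P in ROD(.1)])
u0,v0=np.floor(u.min(0)-8).astype(int);u1,v1=np.ceil(u.max(0)+8).astype(int);roi=(u0,v0,u1,v1);print(roi)
# held rod: hide gripper zone by masking columns around fingers: use edges -> compare only outside finger hull
h=cv2.cvtColor(im,cv2.COLOR_BGR2HSV)[v0:v1,u0:u1].astype(int)
m=((h[...,1]<90)&(h[...,2]>60)).astype(np.uint8)
b=cv2.resize(im[v0:v1,u0:u1],None,fx=6,fy=6,interpolation=cv2.INTER_CUBIC)
k=cv2.resize(sil(ROD(.1),R,np.r_[big0[:2],zc],c,roi),(b.shape[1],b.shape[0]),interpolation=0)
cs,_=cv2.findContours(k,0,1);cv2.drawContours(b,cs,-1,(0,255,0),1)
b=b[:590];tt=cv2.resize(it[200:310,370:470],(300,330))
o_=np.zeros((600,800,3),np.uint8);o_[:b.shape[0],:min(b.shape[1],500)]=b[:,:500];o_[:330,500:]=tt;cv2.imwrite("pics/g.png",o_)
E
python3 f4.py
```

```text
tcp [ 0.5613 -0.2155  0.0914] yaw_y 97.59621838927103 t 11.3
(np.int64(343), np.int64(291), np.int64(420), np.int64(345))
```

View pics/g.png

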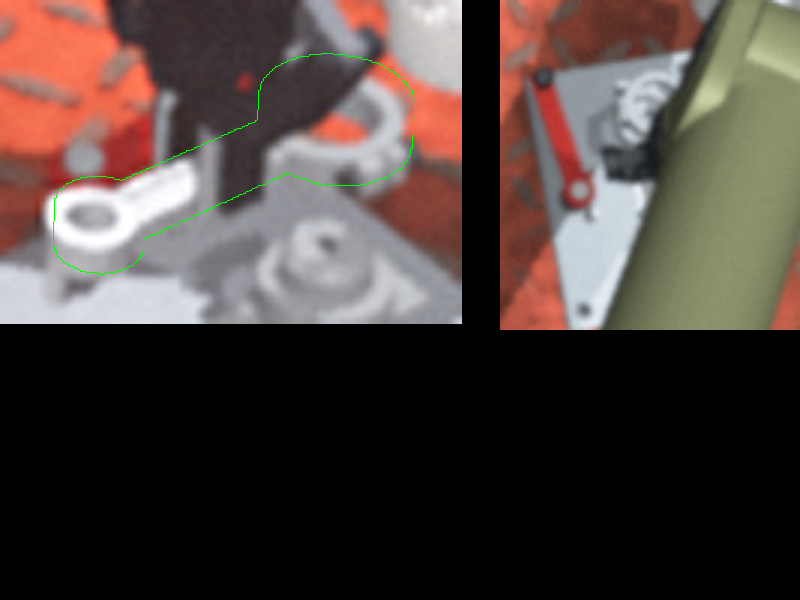

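```bash
cat > f5.py <<'E'
from h import *
import sys
def run(im,p,yaw,c,dbg=None):
    zc=p[2]+.005;a0=np.radians(yaw-90)
    def pose(x): return rz(a0+(x[2] if len(x)>2 else 0)),np.array([p[0]+x[0],p[1]+x[1],zc])+.053*rz(a0)[:,0]
    R,t=pose([0,.003,0]);u=np.vstack([proj(P@R.T+t,c) for P in ROD(.1)])
    u0,v0=np.floor(u.min(0)-8).astype(int);u1,v1=np.ceil(u.max(0)+8).astype(int);roi=(u0,v0,u1,v1)
    g=cv2.GaussianBlur(cv2.resize(im[v0:v1,u0:u1],None,fx=S,fy=S,interpolation=cv2.INTER_CUBIC),(0,0),1.5).astype(np.float32)
    mag=sum(cv2.Sobel(g[...,k],cv2.CV_32F,1,0)**2+cv2.Sobel(g[...,k],cv2.CV_32F,0,1)**2 for k in range(3))**.5
    mag=np.minimum(mag,np.percentile(mag,90)); mag=cv2.GaussianBlur(mag,(0,0),2)
    # edge curves: top rims of eyes and holes; excluding shank zone hidden by fingers
    L=.1
    E=[np.stack([x0+q*np.cos(T),q*np.sin(T),0*T+.008],1) for x0,q in((-L,.0145),(-L,.0095),(0,.026),(0,.018))]
    big=[e[(e[:,0]>.004)] if i>1 else e[(e[:,0]<-L+.004)|(i==1)] for i,e in enumerate(E)]
    def f(x):
        R,t=pose(x);s=0
        for e in big:
            q=((proj(e@R.T+t,c)-[u0,v0]+.5)*S-.5).astype(np.float32)
            s-=cv2.remap(mag,q[:,:1],q[:,1:],cv2.INTER_LINEAR).mean()
        return s
    best=None
    G=np.arange(-.008,.0081,.001)
    x=min(((a,b,0.) for a in G for b in G),key=f)
    o=minimize(f,x,method="Nelder-Mead",options=dict(initial_simplex=np.array(x)+np.vstack([np.zeros(3),np.diag([.001,.001,.02])])))
    R,t=pose(o.x);return o.x,o.fun,t,t-L*R[:,0],roi,big,R
if __name__=="__main__":
    im,d,c=grab("scene");o=r.get_obs();p=o["eef_pos"];Rt=o["tcp_rot"];yaw=np.degrees(np.arctan2(Rt[1,1],Rt[0,1]))
    x,f,b,s,roi,big,R=run(im,p,yaw,c)
    print("tcp",np.round(p,4),"yaw",round(yaw,2),"x",np.round(x,4),round(float(f),1),"big",np.round(b,4),"small",np.round(s,4))
    u0,v0,u1,v1=roi;v1+=25;q=im[v0:v1,u0:u1];k=8
    q=cv2.resize(q,None,fx=k,fy=k,interpolation=cv2.INTER_CUBIC)
    for e in big: 
        for w in proj(e@R.T+b,c): cv2.circle(q,tuple(np.int32((w-[u0,v0]+.5)*k-.5)),1,(0,255,0),-1)
    cv2.imwrite("pics/h.png",q[:600,:800]);np.savez("h.npz",im=im)
E
python3 - <<'E'
from f5 import *
c=r.camera_info("scene");im=np.load("g.npz")["im"]
x,f,b,s,*_=run(im,np.array([.5613,-.2155,.0914]),97.596,c);print(np.round(x,4),f,b,s)
print("small by ray",ray(358,326.3,c,np.array([0,0,1.]),.1044))
E
python3 w.py .5613,-.2155,.054,97.6
```

```text
[-0.0063 -0.0015  0.0005] -369.40057373046875 [ 0.6075171  -0.20996651  0.0964    ] [ 0.50840132 -0.22323532  0.0964    ]
small by ray [ 0.51021684 -0.22213704  0.1044    ]
t 11.3 pos [ 0.5613 -0.2155  0.0914] yaw_y 97.6 g 0.166 gf 59.5 ft [-0.6  0.3 -3.3]
.5613,-.2155,.054,97.6 -> [-0.     -0.0001  0.0374] dyaw -0.0
```

>>> apply_moves --increments "-0.0037 0.0015 0.01 0 0; -0.0037 0.0015 0.02 0 0; -0.0037 0.0015 0.03 0 0; -0.0037 0.0015 0.036 0 0; -0.0037 0.0015 0.036 0 0; -0.0037 0.0015 0.036 0 0; -0.0037 0.0015 0.036 0 0"

```text
time_s: 12.0
eef_pos: [0.5658, -0.2151, 0.0572]
tcp_rot: [[-0.991, -0.13, 0.001], [-0.13, 0.991, -0.0], [-0.001, -0.0, -1.0]]
ft_force: [0.1, 0.7, -3.1]
gripper_width: 0.163
grip_force: 59.5
```

```bash
python3 f5.py
```

```text
tcp [ 0.5658 -0.2151  0.0572] yaw 97.5 x [-0.0021  0.0013  0.0085] -397.3 big [ 0.6163 -0.2069  0.0622] small [ 0.5173 -0.2208  0.0622]
```

View pics/h.png

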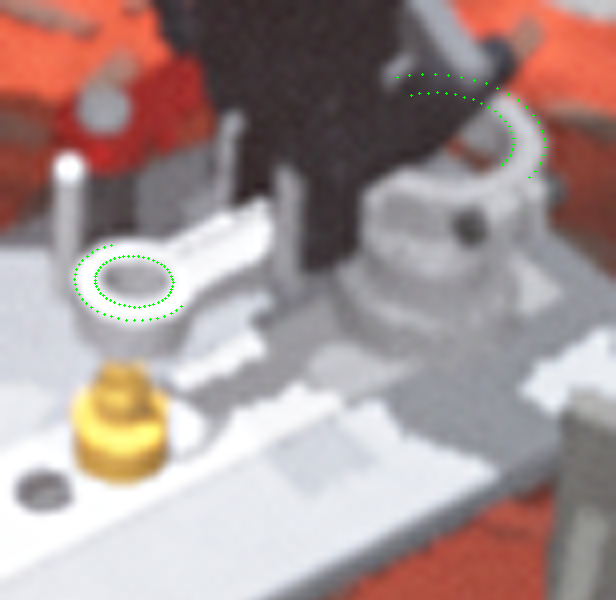

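>>> apply_moves --increments "0.0026 0 0 0 0; 0.0026 0 0.004 0 0; 0.0026 0 0.008 0 0; 0.0026 0 0.012 0 0; 0.0026 0 0.015 0 0; 0.0026 0 0.015 0 0"

```text
time_s: 12.65
eef_pos: [0.5624, -0.2156, 0.041]
tcp_rot: [[-0.991, -0.13, -0.001], [-0.13, 0.991, -0.0], [0.001, -0.0, -1.0]]
ft_force: [0.0, -0.7, -3.2]
gripper_width: 0.165
grip_force: 59.4
```

>>> apply_moves --increments "0 0 0.003 0 0; 0 0 0.006 0 0; 0 0 0.008 0 0; 0 0 0.008 0 0"

```text
time_s: 13.05
eef_pos: [0.5628, -0.2155, 0.0334]
tcp_rot: [[-0.991, -0.13, 0.0], [-0.13, 0.991, -0.0], [-0.0, -0.0, -1.0]]
ft_force: [-0.2, -2.5, -3.3]
gripper_width: 0.165
grip_force: 59.4
```

>>> apply_moves --increments "0 0 0.001 0 0.25; 0 0 0.001 0 0.35; 0 0 0 0 0.4; 0 0 -0.02 0 0.4; 0 0 -0.05 0 0.4; 0 0 -0.1 0 0.4; 0 0 -0.1 0 0.4; 0 0 -0.1 0 0.4"

```text
time_s: 13.85
eef_pos: [0.5641, -0.2153, 0.1356]
tcp_rot: [[-0.991, -0.131, 0.004], [-0.131, 0.991, -0.0], [-0.004, -0.001, -1.0]]
ft_force: [0.3, -0.4, -0.7]
gripper_width: 0.4
grip_force: 0.0
```

```bash
cat > f6.py <<'E'
from f5 import *
im,d,c=grab("scene");np.savez("k.npz",im=im)
x,f,b,s,*_=run(im,np.array([.5622,-.2158,.033]),97.6,c);print("assumed fully down:",np.round(x,4),f,"big",b,"small",s)
E
python3 f6.py; python3 w.py
```

```text
assumed fully down: [-0.0011  0.001  -0.0037] -368.64190673828125 big [ 0.613662   -0.20777642  0.038     ] small [ 0.51449191 -0.22063302  0.038     ]
t 13.9 pos [ 0.563  -0.2148  0.1339] yaw_y 97.53 g 0.4 gf 0.0 ft [0.7 0.9 0.2]
```

```bash
python3 w.py .64,-.122,.134,107 .64,-.122,.059,107; python3 -c "
from rig import r;print(r.get_obs()['qpos'])"
```

```text
t 13.9 pos [ 0.563  -0.2148  0.1339] yaw_y 97.53 g 0.4 gf 0.0 ft [0.7 0.9 0.2]
.64,-.122,.134,107 -> [-0.0885  0.0819  0.    ] dyaw -9.47
.64,-.122,.059,107 -> [-0.0885  0.0819  0.075 ] dyaw -9.47
[-0.08649755  0.30420932  0.48650222  1.7121651  -0.15400871  1.16244225
  2.14458709]
```

>>> apply_moves --increments "-0.03 0.027 0 -4 0.4; -0.06 0.055 0 -9.5 0.4; -0.0885 0.082 0 -9.5 0.4; -0.0885 0.082 0 -9.5 0.4; -0.0885 0.082 0.01 -9.5 0.4; -0.0885 0.082 0.02 -9.5 0.4; -0.0885 0.082 0.03 -9.5 0.4; -0.0885 0.082 0.03 -9.5 0.4"

```text
time_s: 14.7
eef_pos: [0.6375, -0.1234, 0.1009]
tcp_rot: [[-0.957, -0.29, -0.005], [-0.29, 0.957, 0.0], [0.004, 0.002, -1.0]]
ft_force: [-0.2, 0.6, -0.2]
gripper_width: 0.4
grip_force: 0.0
```

```bash
python3 w.py .64,-.122,.059,107
python3 - <<'E'
from h import *
im,d,c=grab("scene");q=cloud(d,c);it,dt,ct=grab("top");qt=cloud(dt,ct)
for nm,im_,q_,c_ in(("s",im,q,c),("t",it,qt,ct)):
    u,v=proj(np.array([[.64,-.122,.0765]]),c_)[0];u,v=int(u),int(v);w=slice(v-9,v+10),slice(u-9,u+10)
    P=q_[w].reshape(-1,3);k=im_[w].reshape(-1,3).max(1)<70;s=k&(P[:,2]>.058)&(P[:,2]<.08);print(nm,u,v,s.sum(),np.round(np.median(P[s],0),4) if s.any() else "", np.round(np.percentile(P[s],[5,95],axis=0),4).tolist() if s.any() else "")
E
```

```text
t 14.7 pos [ 0.6375 -0.1234  0.1009] yaw_y 106.88 g 0.4 gf 0.0 ft [-0.2  0.6 -0.2]
.64,-.122,.059,107 -> [-0.0029  0.0005  0.0419] dyaw -0.12
s 386 293 37 [ 0.6359 -0.1285  0.0711] [[0.6309, -0.1311, 0.0634], [0.6418, -0.1233, 0.0785]]
t 383 225 0
```

>>> apply_moves --increments "-0.002 0 0.015 0 0.4; -0.002 0 0.03 0 0.4; -0.002 0 0.042 0 0.4; -0.002 0 0.042 0 0.4; -0.002 0 0.042 0 0.3; -0.002 0 0.042 0 0.3; -0.002 0 0.042 0 0.3"

```text
time_s: 15.5
eef_pos: [0.6423, -0.1219, 0.0624]
tcp_rot: [[-0.956, -0.292, 0.001], [-0.292, 0.956, -0.0], [-0.001, -0.001, -1.0]]
ft_force: [-0.4, 0.3, -0.6]
gripper_width: 0.299
grip_force: 0.0
```

```bash
cat > arc.py <<'E'
import sys,numpy as np
from rig import r
o=r.get_obs();R=np.array(o["tcp_rot"]);p=np.array(o["eef_pos"]);ya=np.degrees(np.arctan2(R[1,1],R[0,1]))
pv=np.array([.5503,-.1487]);d=p[:2]-pv;print("phi now",np.degrees(np.arctan2(d[1],d[0])),"rad",np.linalg.norm(d),"yaw",ya,"pos",np.round(p,4),"t",o["time_s"],"ft",np.round(o["ft_force"],1))
for ph in map(float,sys.argv[1:]):
    a=np.radians(ph);w=R.T@np.r_[pv+.094*np.array([np.cos(a),np.sin(a)])-p[:2],.060-p[2]]
    print(ph,"%.4f %.4f %.4f %.1f 0.3"%(*w,-(ph+90-ya)))
E
python3 arc.py 12 5 -2 -9 -16 -23 -30 -37
```

```text
phi now 16.247708183917354 rad 0.09585186442348058 yaw 107.00750331174535 pos [ 0.6423 -0.1219  0.0624] t 15.5 ft [-0.4  0.3 -0.6]
12.0 0.0022 -0.0069 0.0024 5.0 0.3
5.0 0.0039 -0.0183 0.0024 12.0 0.3
-2.0 0.0070 -0.0293 0.0024 19.0 0.3
-9.0 0.0114 -0.0399 0.0024 26.0 0.3
-16.0 0.0170 -0.0499 0.0024 33.0 0.3
-23.0 0.0238 -0.0592 0.0024 40.0 0.3
-30.0 0.0317 -0.0675 0.0024 47.0 0.3
-37.0 0.0406 -0.0748 0.0024 54.0 0.3
```

>>> apply_moves --increments "0.002 -0.007 0.002 5 0.3; 0.004 -0.0185 0.002 12 0.3; 0.007 -0.0295 0.002 19 0.3; 0.0115 -0.04 0.002 26 0.3; 0.017 -0.05 0.002 33 0.3; 0.024 -0.059 0.002 40 0.3; 0.0315 -0.0675 0.002 47 0.3; 0.0405 -0.075 0.002 54 0.3"

```text
time_s: 16.3
eef_pos: [0.6259, -0.2053, 0.0604]
tcp_rot: [[-0.796, 0.605, 0.002], [0.605, 0.796, 0.0], [-0.002, 0.002, -1.0]]
ft_force: [1.6, 0.6, -1.0]
gripper_width: 0.3
grip_force: 0.5
```

```bash
python3 arc.py -37 -44 -51 -58 -65 -71 -75 -78
```

```text
phi now -36.808382506746966 rad 0.09441515505245852 yaw 52.755770081796896 pos [ 0.6259 -0.2053  0.0604] t 16.3 ft [ 1.6  0.6 -1. ]
-37.0 0.0004 -0.0003 0.0004 -0.2 0.3
-44.0 0.0011 -0.0118 0.0004 6.8 0.3
-51.0 0.0031 -0.0231 0.0004 13.8 0.3
-58.0 0.0065 -0.0340 0.0004 20.8 0.3
-65.0 0.0112 -0.0445 0.0003 27.8 0.3
-71.0 0.0163 -0.0530 0.0003 33.8 0.3
-75.0 0.0201 -0.0583 0.0003 37.8 0.3
-78.0 0.0232 -0.0621 0.0003 40.8 0.3
```

Force 1.6 N and grip contact 0.5: the knob is being pushed. Continue.

>>> apply_moves --increments "0.001 -0.012 0 7 0.3; 0.003 -0.023 0 14 0.3; 0.0065 -0.034 0 21 0.3; 0.011 -0.0445 0 28 0.3; 0.0165 -0.053 0 34 0.3; 0.02 -0.058 0 38 0.3; 0.023 -0.062 0 41 0.3; 0.023 -0.062 0 41 0.3"

```text
time_s: 17.1
eef_pos: [0.5693, -0.2413, 0.0603]
tcp_rot: [[-0.207, 0.978, 0.001], [0.978, 0.207, -0.0], [-0.0, 0.001, -1.0]]
ft_force: [-1.0, -0.1, -0.4]
gripper_width: 0.3
grip_force: 0.0
```

```bash
python3 arc.py -79 -80 -82 -83 -84 -85 -86 -87 -88
```

```text
phi now -78.40721814942964 rad 0.09455444798591567 yaw 11.968216700149743 pos [ 0.5693 -0.2413  0.0603] t 17.1 ft [-1.  -0.1 -0.4]
-79.0 0.0006 -0.0010 0.0003 1.0 0.3
-80.0 0.0006 -0.0026 0.0003 2.0 0.3
-82.0 0.0008 -0.0059 0.0003 4.0 0.3
-83.0 0.0009 -0.0075 0.0003 5.0 0.3
-84.0 0.0011 -0.0092 0.0003 6.0 0.3
-85.0 0.0012 -0.0108 0.0003 7.0 0.3
-86.0 0.0015 -0.0124 0.0003 8.0 0.3
-87.0 0.0017 -0.0140 0.0003 9.0 0.3
-88.0 0.0020 -0.0157 0.0003 10.0 0.3
```

>>> apply_moves --increments "0 -0.004 0 2 0.3; 0 -0.007 0 4 0.3; 0.001 -0.009 0 4.5 0.3; 0.001 -0.0105 0 4.5 0.3; 0.001 -0.0105 0 4.5 0.3"

```text
time_s: 17.6
eef_pos: [0.5586, -0.2422, 0.0596]
tcp_rot: [[-0.131, 0.991, -0.0], [0.991, 0.131, 0.0], [0.0, -0.0, -1.0]]
ft_force: [1.1, -0.1, 0.6]
gripper_width: 0.296
grip_force: 0.0
```

>>> apply_moves --increments "0 -0.001 0 0 0.3; 0 -0.002 0 0 0.3; 0 -0.002 0 0 0.3"

```text
time_s: 17.9
eef_pos: [0.5582, -0.2422, 0.0598]
tcp_rot: [[-0.131, 0.991, 0.003], [0.991, 0.131, -0.0], [-0.001, 0.002, -1.0]]
ft_force: [4.9, -0.2, -3.0]
gripper_width: 0.299
grip_force: 2.4
```

>>> apply_moves --increments "0 -0.002 0 0 0.3; 0 -0.003 0 0 0.3; 0 -0.003 0 0 0.3"

```text
time_s: 18.2
eef_pos: [0.5579, -0.2422, 0.06]
tcp_rot: [[-0.132, 0.991, 0.007], [0.991, 0.132, -0.002], [-0.003, 0.007, -1.0]]
ft_force: [12.0, -0.8, -7.1]
gripper_width: 0.297
grip_force: 5.5
```

>>> apply_moves --increments "0 0.005 0 0 0.3; 0 0.005 0 0 0.3; 0 0.005 0 0 0.35; 0 0.005 0 0 0.4; 0 0.005 0 0 0.4"

```text
time_s: 18.7
eef_pos: [0.5583, -0.2424, 0.0596]
tcp_rot: [[-0.13, 0.991, -0.001], [0.991, 0.13, 0.0], [0.0, -0.001, -1.0]]
ft_force: [0.1, -0.0, 0.7]
gripper_width: 0.401
grip_force: 0.0
```

Free of the knob; up and away, then check.

>>> apply_moves --increments "0 0.003 0 0 0.4; 0 0.003 -0.02 0 0.4; 0 0.003 -0.05 0 0.4; 0 0.003 -0.1 0 0.4; 0 0.003 -0.15 0 0.4; 0 0.003 -0.2 0 0.4; 0 0.003 -0.2 0 0.4; 0 0.003 -0.2 0 0.4"

```text
time_s: 19.5
eef_pos: [0.5624, -0.2421, 0.261]
tcp_rot: [[-0.131, 0.991, 0.003], [0.991, 0.131, -0.0], [-0.001, 0.003, -1.0]]
ft_force: [0.1, -0.2, -0.6]
gripper_width: 0.402
grip_force: 0.0
```

```bash
python3 f6.py; python3 w.py
python3 - <<'E'
from h import *
im,d,c=grab("scene");pv=np.array([.550,-.147])
q=cloud(d,c)
# red arm silhouette fit about pivot (scene frame), angle only
b=im.astype(int);m=((b[...,2]-b[...,1]>90)&(q[...,2]>.04)&(q[...,2]<.065)&(np.linalg.norm(q[...,:2]-pv,axis=2)<.11));P=q[m];print(m.sum())
s=np.linalg.norm(P[:,:2]-pv,axis=1)>.04;w=P[s,:2]-pv;print("arm dir deg (expect -82.4)",np.degrees(np.arctan2(*np.median(w,0)[::-1])))
u=b.max(2)<60;m=u&(q[...,2]>.06)&(q[...,2]<.082)&(abs(q[...,0]-.5627)<.03)&(abs(q[...,1]+.242)<.03);P=q[m];print("knob",m.sum(),np.median(P,0))
E
```

```text
assumed fully down: [-0.001   0.0014  0.    ] -403.44964599609375 big [ 0.61368553 -0.20742837  0.038     ] small [ 0.5145644 -0.2206572  0.038    ]
t 19.55 pos [ 0.5617 -0.2415  0.2593] yaw_y 7.52 g 0.402 gf 0.0 ft [-0.1 -0.3 -1.3]
318
arm dir deg (expect -82.4) -86.1068222810532
knob 5 [ 0.55655732 -0.24810897  0.06580872]
```

```bash
python3 -c "
from rig import r;print(r.job_done())"
```

```text
the job is handed in; nothing more can be done
None
```

The short rod, which fits the pin's 100 mm setting, is seated flat over mandrel and pin with the keeper pushed against its stop, and the job was handed in at about 19.6 s; the hand-in returned no verdict.

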